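Zero the strap splitter's coarse and fine thickness dial

TASK

Bring the leather strap splitter's thickness dial back to zero: first turn the large outer drum (coarse) until its white line points at the white index wedge fixed on the top of the housing, then turn the small pointer knob on top of it (fine) until it points at the same wedge, with the drum still on its mark, and let go. The splitter is the machine whose dial has two knobs on one axis; leave the single knob of the bobbin winder beside it alone.

Things in the scene. Friction and masses are not known exactly. Their poses are not given: they have to be found in the camera images.
- dial_axis (a point): Point on the upright axis of the splitter's dial, level with its housing's flat top (145 x 140 mm, 100 mm above the bench; dark grey-green casting, two rollers on the index side). Fixed. x points level from the axis to the white index wedge (53 to 70 mm from the axis, 6 mm high), z up. Machine on the left or right, turned up to 0.4 rad. Both knobs turn about this axis, independently.
- coarse (a joint): Outer drum (coarse): black, round, 56 mm across, wall 6 to 38 mm above dial_axis; grip about 28 above. Thin skirt below it, 84 mm across, with a nose to 49 mm from the axis; white line on skirt, wall and top. Value: rad from index wedge to line, anticlockwise from above positive, 0 = at the wedge; starts 0.5 to 1.3, limits +-1.75, no detent, stays where left, friction 0.12 N m.
- fine (a joint): Inner knob (fine), on the drum: bare metal upright bar 13 mm wide, flat sides 43 to 71 mm above dial_axis; grip across them about 63 above, on the axis. Pointed end (dark line on top) 26 mm from the axis, blunt end 12. Value: rad from index wedge to point, anticlockwise from above positive, 0 = at the wedge; starts -1.3 to -0.5, limits +-1.75, no detent, stays where left, friction 0.04 N m.
- winder_line (a point): Bystander to leave alone: single knob of the bobbin winder, a beige box of much the same size (145 x 130 mm, 100 mm high, a bobbin on its side). It looks like the splitter's drum (56 mm, 84 mm skirt, white line) with nothing on top. The point is on its line at the top edge, 28 mm from its axis, 138 mm above the bench; x points outward along the line.

How it is judged (in metres and radians):
On the way, in this order (a step that is already met when the one before it is completed fails the run):
1. the coarse outer drum is turned so that its line points at the index (within about 11 degrees) (value of joint coarse between -0.19 and 0.19 rad), for 0.2 s.
2. then the fine pointer knob is turned to point at the index (within about 11 degrees), the drum still on its mark (all of step 1 and value of joint fine between -0.19 and 0.19 rad), for 0.2 s.
At the end, for the whole second after the job is handed in: The drum's line and the fine knob's point are both within 0.19 rad (about 11 degrees) of the index wedge, and both knobs are still and released (all of step 2 and velocity of joint coarse between -0.05 and 0.05 rad/s and velocity of joint fine between -0.05 and 0.05 rad/s); the robot touches nothing.
It fails at once if the bobbin winder's knob is turned (its line moves more than 10 mm, about 20 degrees) (distance of winder_line from where it was at the start of the episode above 0.01 m).
It also fails if it takes over 45 s, if anything falls off the work surface, if the arm or the gripper's body presses on something with over 40 N, if the wrist force passes 120 N, or if a joint passes its speed limit or range.

ROBOT

A 6-joint arm with a two-finger parallel gripper is mounted at the origin on the work surface. World frame = base frame: x ahead of the robot, y to its left, z up, the work surface at z = 0. Lengths are in m, angles in degrees, forces in N, time in s.
With the tool pointing down it reaches from about 0.35 to 0.875 m from the base axis. Payload 4.2 kg.
Tool frame: the origin (TCP) lies at the very end of the fingers, on their centre line; the grasp point (between the pads) lies 19 mm behind it; z points along the fingers, y is the direction in which the jaws open and shut (so a half turn about z gives the same grasp; the last joint's range is limited). The gripper opens to 87 mm and grips with 3 to 60 N. Pads are 19 mm wide; open, the fingers measure 117 mm over their backs; the gripper's body (75 mm by 190 mm) begins 51 mm behind the grasp point.
Start: joints at [-52.047, 22.042, 0.453, 0, -68.411, -14.817], TCP at [0.246, -0.575, 0.223] pointing down, gripper open.
Joint ranges: [-179.83, 179.83], [-69.29, 118.12], [-61.27, 80.66], [-181.25, 117.63], [-171.15, -9.14], [-177.46, 177.46]. Speed limits (degrees/s): [159.86, 159.86, 180, 180, 180, 180].

INTERFACE

Orientations are given as a 3x3 rotation matrix whose columns are the frame's x, y, z axes.
In Python, from station import r, imaging gives the robot as it stands. The module is installed in compiled form; this text tells all that it offers.
- The arm moves only by the tool move_arm, never from a script. Its argument "motion" is one flat list of numbers, 7 for each row, row after row: the shift along the tool's x, y, z in units of 40 mm (1.0 is 40 mm), then the turn, a rotation vector about the tool's x, y, z in units of 5 degrees (1.0 is 5 degrees), then the gripper's target within -1 to 1 (shut at 1, half-way at 0, fully open at -1). In form: [dx, dy, dz, wx, wy, wz, gripper, dx, dy, dz, wx, wy, wz, gripper, ...]. A call has 1 to 20 rows; each row is the pose to reach, as a shift and turn from the pose measured when the call began, along the tool's axes at that moment; what a row does not reach only later rows make up. A row lasts 1/12 s, in which the tool goes at most 41.7 mm and 7.16 degrees, less where a joint would pass 70% of its speed; a pose out of reach is approached as far as the arm can. A call with a gripper value outside its range is refused whole. The fingers move at their own pace and stop on an object; the grip force is fixed at half the most. Time passes only in rows, so rows that repeat a pose let the fingers close. It gives the time, the measured TCP pose, the force and the opening at its end, in the units of the state.
- r.sense(): the state, without advancing time (a new reading comes with each control period).
- imaging.capture(name): name is "side" or "top" or "wrist"; returns the picture (480x640x3 uint8, blue, green, red); there is no depth.
- imaging.camera_params(name): a dict with "intrinsics" (3x3 intrinsics, pixels), "world_from_camera" (4x4, takes a point from camera to world coordinates). Camera axes: x right, y down, z forward; pixel columns grow to the right and rows downward; lengths in m; the calibration is good to about 2 mm. A picture is of the moment at which its call begins: read the wrist's pose just before it. camera_params takes no time and is no camera call; for the wrist camera it gives the pose at the moment of the call.
- r.finish_job(): hands the job in, once; it reports no verdict.
The state is a dict: "time_s": time; "joints": joint angles; "joint_velocities": joint speeds; "effort": joint torques, N m; "tcp_pos": TCP position; "ee_rot": TCP orientation; "wrist_force": force on the tool from outside, world axes, zero at the start; "moment": the same for the moment, N m; "gripper_width": opening from 0.0 (shut) to 1.0 (fully open).
Only numpy, scipy, OpenCV 4.12 (cv2) and the standard library are available. Lean on these libraries where they do the work, as an engineer would, in place of code of your own. Each camera call takes 0.05 s, during which the arm holds its last target.

## Working session

There is one attempt and no reset: what is moved stays moved. The work goes in short steps, Python scripts to look and compute and a tool call to move; the robot and the scene stay as the last step left them, time stands still between calls to the robot, and variables do not carry over. Pictures are saved under pics/ and viewed, and the job is handed in when it is done.

Besides the shell and the picture viewer there is one more tool, called by a JSON object that holds its "op" and its "data", one argument or row to a line. move_arm: Moves the arm, as the interface text tells. Its arguments: {"type":"object","properties":{"motion":{"type":"array","items":{"type":"number"}}},"required":["motion"]}

```bash
mkdir -p pics; python3 - <<'E'
from station import r, imaging
import cv2
for n in ("top","side"):
    cv2.imwrite(f"pics/{n}0.png",imaging.capture(n))
    p=imaging.camera_params(n);print(n,p["intrinsics"],p["world_from_camera"])
s=r.sense();print(s)
E
```

```text
top [[461.40763243   0.         317.03635677]
 [  0.         461.40763243 240.7282219 ]
 [  0.           0.           1.        ]] [[-0.00430325 -0.99388938  0.1102968   0.44436109]
 [-0.99978199  0.00202248 -0.02078198  0.00209275]
 [ 0.02043191 -0.11036219 -0.9936814   0.97797818]
 [ 0.          0.          0.          1.        ]]
side [[613.34264565   0.         323.91065023]
 [  0.         613.34264565 240.62767841]
 [  0.           0.           1.        ]] [[-9.88971288e-01 -1.11873532e-01  9.70572190e-02  4.38336153e-01]
 [-1.48107294e-01  7.46391275e-01 -6.48817612e-01  6.74111623e-01]
 [ 1.42856695e-04 -6.56036872e-01 -7.54728827e-01  9.66711730e-01]
 [ 0.00000000e+00  0.00000000e+00  0.00000000e+00  1.00000000e+00]]
{'time_s': 0.1, 'joints': array([-5.20476729e+01,  2.20869033e+01,  3.86091279e-01, -2.58628215e-02,
       -6.84101275e+01, -1.48167796e+01]), 'joint_velocities': array([-0.03834869,  0.02352654,  0.14596839,  0.08851496,  0.04801835,
        0.04386789]), 'effort': array([-4.32967754e-04, -3.91690922e+01,  1.87934375e+01,  4.23187897e+00,
        1.34206947e-02, -8.02879845e-05]), 'tcp_pos': array([ 0.2453715 , -0.57422625,  0.22155143]), 'ee_rot': array([[-9.19643274e-01, -3.92753751e-01, -8.59827629e-04],
       [-3.92754682e-01,  9.19641547e-01,  1.78488796e-03],
       [ 8.97117697e-05,  1.97916153e-03, -9.99998037e-01]]), 'wrist_force': array([-0.23412726,  0.46395419,  0.53649778]), 'moment': array([-0.0160427 , -0.01448478,  0.01274483]), 'gripper_width': 1.0039147262370511}
```

View pics/top0.png

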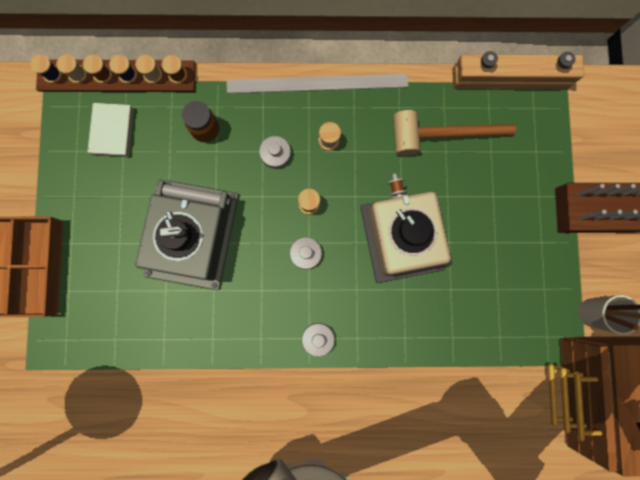

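View pics/side0.png

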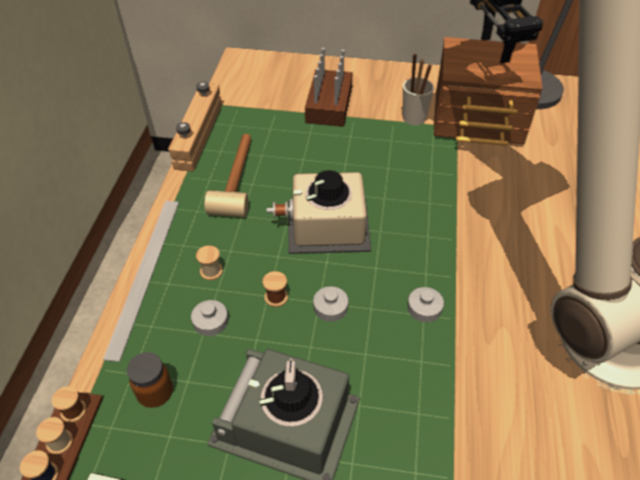

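```bash
python3 - <<'E'
import cv2,numpy as np
a=cv2.imread("pics/top0.png")[170:300,120:255]; b=cv2.imread("pics/side0.png")[340:470,210:360]
cv2.imwrite("pics/z1.png",np.hstack([cv2.resize(a,(405,390),interpolation=cv2.INTER_CUBIC)[:390],cv2.resize(b,(390,390),interpolation=cv2.INTER_CUBIC)]))
E
```

```text
(no output)
```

View pics/z1.png

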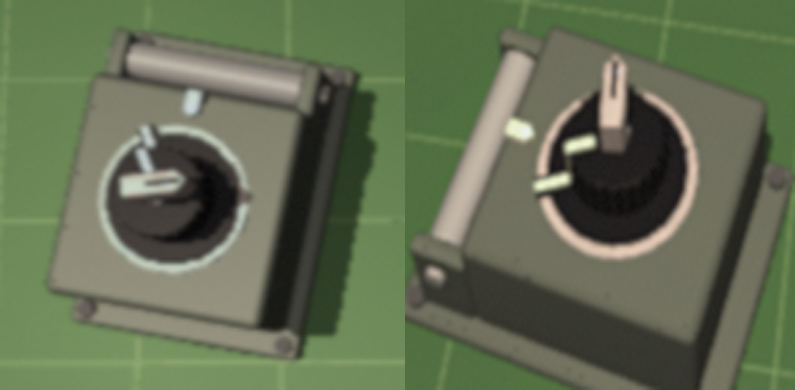

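```bash
cat > h.py <<'E'
import numpy as np
from station import r, imaging
def ray(n,uv,z,p=None):
    p=p or imaging.camera_params(n);K=p["intrinsics"];T=p["world_from_camera"]
    d=T[:3,:3]@np.linalg.inv(K)@np.array([uv[0],uv[1],1.0]);o=T[:3,3]
    return o+d*(z-o[2])/d[2]
def proj(n,X,p=None):
    p=p or imaging.camera_params(n);T=np.linalg.inv(p["world_from_camera"]);c=p["intrinsics"]@(T[:3,:3]@np.asarray(X)+T[:3,3]);return c[:2]/c[2]
def ang(v): return np.degrees(np.arctan2(v[1],v[0]))
E
python3 - <<'E'
from h import *
t=lambda u,v:(u/3+120-1/3,v/3+170-1/3)
sd=lambda u,v:((u-405)*150/390+210-.3,v/3+340-.3)
def circ(P):
    P=np.array(P)[:,:2];A=np.c_[2*P,np.ones(len(P))];x=np.linalg.lstsq(A,(P**2).sum(1),rcond=None)[0];return x[:2],np.sqrt(x[2]+x[:2]@x[:2])
for n,f,ringp,w,l,tip in (("top",t,[(102,200),(245,190),(173,129),(173,268),(120,152),(225,150),(120,243),(222,245)],(193,101),[(148,136),(146,160)],(184,180)),
  ("side",sd,[(541,165),(694,165),(616,257),(565,235),(670,232),(685,125)],(519,130),[(540,186),(580,145)],(615,58))):
    P=[ray(n,f(*p),.1) for p in ringp];c,R=circ(P);print(n,"c",c,"R",R)
    W=ray(n,f(*w),.104)[:2];L=ray(n,f(*l[0]),.105)[:2];L2=ray(n,f(*l[1]),.138)[:2];T=ray(n,f(*tip),.171)[:2]
    for q in (W,L,L2,T): print(q,np.linalg.norm(q-c),ang(q-c))
E
```

```text
top c [0.55255003 0.24980912] R 0.04452723343016489
[0.61382965 0.23793348] 0.06241972553955016 -10.967643801249908
[0.59110141 0.2654324 ] 0.041596820291750214 22.060680536227604
[0.57075168 0.25623123] 0.019301389591419017 19.434440539547847
[0.55394213 0.22380366] 0.02604269600920359 -86.93582795371599
side c [0.5518644  0.24942661] R 0.04593798744704851
[0.61385306 0.23800246] 0.06303256899574727 -10.442111239171393
[0.59460335 0.26719142] 0.046283981149791466 22.570638404461036
[0.57076032 0.25802355] 0.02075965748589361 24.46377990483688
[0.55514188 0.22573568] 0.023916560255671144 -82.12350273697204
```

{"op": "move_arm", "data": {
  "motion": [-15.1,15.9,-0.5,0,0,-21,-1,-15.1,15.9,-0.5,0,0,-21,-1,-15.1,15.9,-0.5,0,0,-21,-1,-15.1,15.9,-0.5,0,0,-21,-1,-15.1,15.9,-0.5,0,0,-21,-1,-15.1,15.9,-0.5,0,0,-21,-1,-15.1,15.9,-0.5,0,0,-21,-1,-15.1,15.9,-0.5,0,0,-21,-1,-15.1,15.9,-0.5,0,0,-21,-1,-15.1,15.9,-0.5,0,0,-21,-1,-15.1,15.9,-0.5,0,0,-21,-1,-15.1,15.9,-0.5,0,0,-21,-1,-15.1,15.9,-0.5,0,0,-21,-1,-15.1,15.9,-0.5,0,0,-21,-1,-15.1,15.9,-0.5,0,0,-21,-1,-15.1,15.9,-0.5,0,0,-21,-1,-15.1,15.9,-0.5,0,0,-21,-1,-15.1,15.9,-0.5,0,0,-21,-1,-15.1,15.9,-0.5,0,0,-21,-1,-15.1,15.9,-0.5,0,0,-21,-1]
}}

```text
time_s: 1.77
tcp_pos: [0.5356, 0.2083, 0.2414]
ee_rot: [[0.618, -0.786, -0.002], [-0.786, -0.618, 0.001], [-0.002, 0.0, -1.0]]
wrist_force: [1.2, -1.0, 1.2]
gripper_width: 0.994
```

```bash
cat > rel.py <<'E'
from h import *
import sys
from scipy.spatial.transform import Rotation as Ro
def rel(x,y,z,jaw):
    s=r.sense();R=s["ee_rot"];a=np.radians(jaw)
    yv=np.array([np.cos(a),np.sin(a),0]);zv=np.array([0,0,-1.]);Rt=np.c_[np.cross(yv,zv),yv,zv]
    print("t",s["time_s"],"tcp",s["tcp_pos"].round(4),"jaw",ang(R[:2,1]).round(1),"j6",s["joints"][5].round(1),"w",s["gripper_width"].round(3),"F",s["wrist_force"].round(1))
    print("units",(R.T@(np.array([x,y,z])-s["tcp_pos"])/.04).round(3),(np.degrees(Ro.from_matrix(R.T@Rt).as_rotvec())/5).round(2))
if __name__=="__main__": rel(*map(float,sys.argv[1:]))
E
python3 - <<'E'
from h import *
import cv2
for n in("wrist","top"): cv2.imwrite(f"pics/{n}1.png",imaging.capture(n))
E
python3 rel.py .552 .2497 .24 218;python3 rel.py .552 .2497 .111 218
```

```text
Traceback (most recent call last):
  File "rel.py", line 9, in <module>
    if __name__=="__main__": rel(*map(float,sys.argv[1:]))
                             ~~~^^^^^^^^^^^^^^^^^^^^^^^^^^
  File "rel.py", line 7, in rel
    print("t",s["time_s"],"tcp",s["tcp_pos"].round(4),"jaw",ang(R[:2,1]).round(1),"j6",s["joints"][5].round(1),"w",s["gripper_width"].round(3),"F",s["wrist_force"].round(1))
                                                                                                                   ^^^^^^^^^^^^^^^^^^^^^^^^
AttributeError: 'float' object has no attribute 'round'
Traceback (most recent call last):
  File "rel.py", line 9, in <module>
    if __name__=="__main__": rel(*map(float,sys.argv[1:]))
                             ~~~^^^^^^^^^^^^^^^^^^^^^^^^^^
  File "rel.py", line 7, in rel
    print("t",s["time_s"],"tcp",s["tcp_pos"].round(4),"jaw",ang(R[:2,1]).round(1),"j6",s["joints"][5].round(1),"w",s["gripper_width"].round(3),"F",s["wrist_force"].round(1))
                                                                                                                   ^^^^^^^^^^^^^^^^^^^^^^^^
AttributeError: 'float' object has no attribute 'round'
```

View pics/wrist1.png

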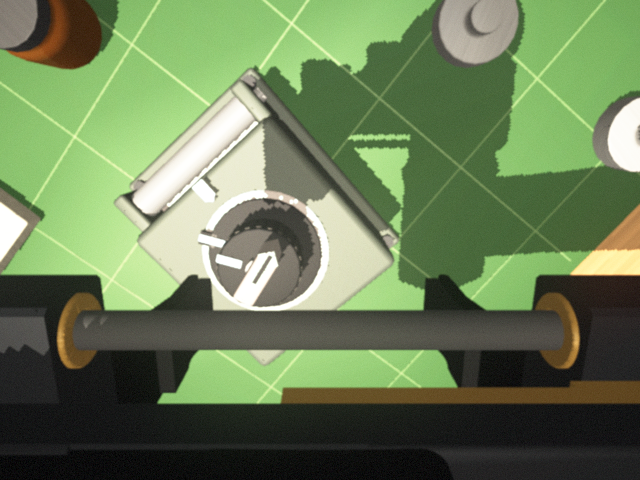

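```bash
sed -i 's/s\["gripper_width"\].round(3)/round(s["gripper_width"],3)/' rel.py
python3 - <<'E'
from h import *
C=ray("wrist",(265.5,251.5),.1);print(C,proj("wrist",(.552,.2497,.1)))
for uv,z in(((204,189),.104),((210,239),.105),((229,262),.138),((274,252),.171),((243,301),.171)):
    q=ray("wrist",uv,z)[:2];print(q,ang(q-np.array([.552,.2497])),ang(q-C[:2]))
a=ray("wrist",(272,254),.171)-ray("wrist",(246,298),.171);print(ang(a))
E
python3 rel.py .552 .2497 .24 218;python3 rel.py .552 .2497 .111 218
```

```text
[0.55435397 0.25233402 0.1       ] [270.1626879  250.72706257]
[0.61611703 0.24112731] -7.615494785320499 -10.284242227281254
[0.59192817 0.26819101] 24.849183999199752 22.88062856209029
[0.57196954 0.26094233] 29.378381870702132 26.043668000185328
[0.55639081 0.22719493] -78.96010620676165 -85.3678513479922
[0.55260772 0.26246015] 87.27324611906894 99.78436517877618
-82.23193918872816
t 1.8667 tcp [0.5371 0.2111 0.2401] jaw -141.6 j6 1.0 w 1.0 F [-1.  -0.5 -0.4]
units [-0.524 -0.892  0.005] [-0.    0.02  0.08]
t 1.8667 tcp [0.5371 0.2111 0.2401] jaw -141.6 j6 1.0 w 1.0 F [-1.  -0.5 -0.4]
units [-0.517 -0.892  3.23 ] [-0.    0.02  0.08]
```

```bash
python3 rel.py .5527 .2503 .20 218;python3 rel.py .5527 .2503 .111 218; python3 -c "
from station import r;print(r.sense()['joints'])"
```

```text
t 1.8667 tcp [0.5371 0.2111 0.2401] jaw -141.6 j6 1.0 w 1.0 F [-1.  -0.5 -0.4]
units [-0.523 -0.915  1.005] [-0.    0.02  0.08]
t 1.8667 tcp [0.5371 0.2111 0.2401] jaw -141.6 j6 1.0 w 1.0 F [-1.  -0.5 -0.4]
units [-0.518 -0.915  3.23 ] [-0.    0.02  0.08]
[ 37.47364578  16.70498816  -4.81708544  -0.12262235 -68.47349128
   0.96147843]
```

{"op": "move_arm", "data": {
  "motion": [-0.52,-0.915,0,0,0,0,-1,-0.52,-0.915,0,0,0,0,-1,-0.52,-0.915,0,0,0,0,-1,-0.52,-0.915,0.6,0,0,0,-1,-0.52,-0.915,1.2,0,0,0,-1,-0.52,-0.915,1.8,0,0,0,-1,-0.52,-0.915,2.2,0,0,0,-1,-0.52,-0.915,2.6,0,0,0,-1,-0.52,-0.915,3.0,0,0,0,-1,-0.52,-0.915,3.23,0,0,0,-1,-0.52,-0.915,3.23,0,0,0,-1,-0.52,-0.915,3.23,0,0,0,-1]
}}

```text
time_s: 2.87
tcp_pos: [0.5526, 0.2496, 0.1112]
ee_rot: [[0.621, -0.784, -0.001], [-0.784, -0.621, 0.001], [-0.002, 0.0, -1.0]]
wrist_force: [-0.3, 0.3, -0.1]
gripper_width: 0.998
```

```bash
python3 rel.py .5527 .2503 .111 218; python3 - <<'E'
from h import *
import cv2
cv2.imwrite(f"pics/w2.png",imaging.capture("wrist"));cv2.imwrite(f"pics/s2.png",cv2.resize(imaging.capture("side")[300:480,160:400],(720,540)))
E
```

```text
t 2.8667 tcp [0.5526 0.2496 0.1112] jaw -141.6 j6 -1.1 w 0.998 F [-0.3  0.3 -0.1]
units [-0.011 -0.012  0.005] [0.01 0.02 0.07]
```

View pics/w2.png

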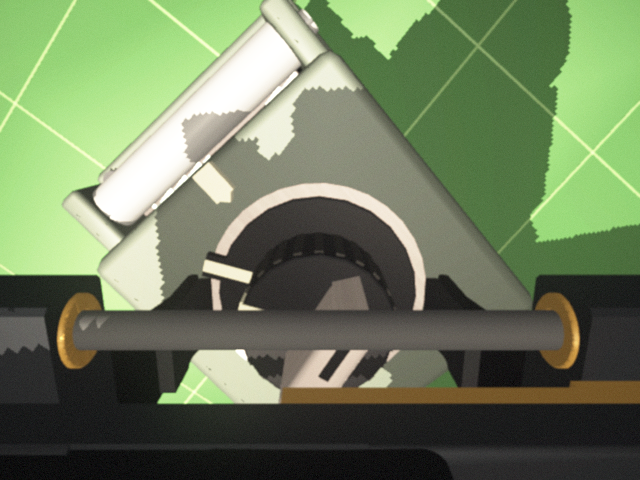

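View pics/s2.png

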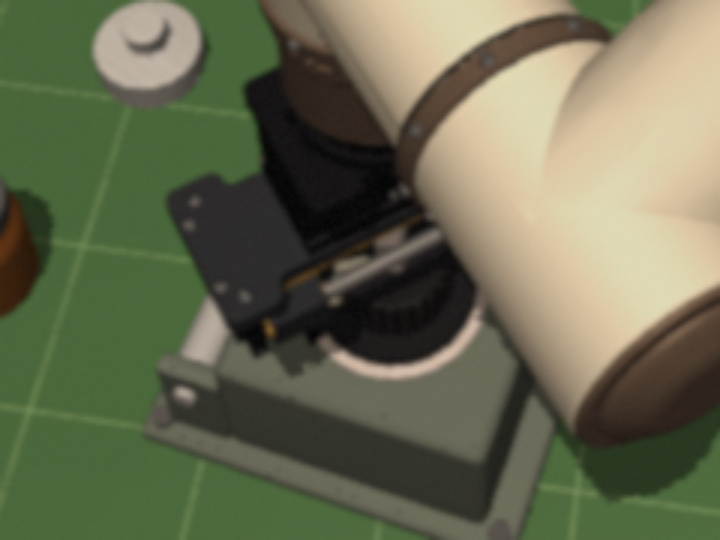

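{"op": "move_arm", "data": {
  "motion": [0,0,0,0,0,0,0,0,0,0,0,0,0,0.3,0,0,0,0,0,0,0.6,0,0,0,0,0,0,1,0,0,0,0,0,0,1,0,0,0,0,0,0,1,0,0,0,0,0,0,1,0,0,0,0,0,0,1]
}}

```text
time_s: 3.63
tcp_pos: [0.5528, 0.2501, 0.1123]
ee_rot: [[0.621, -0.784, -0.001], [-0.784, -0.621, 0.002], [-0.002, -0.001, -1.0]]
wrist_force: [-2.5, -0.8, 1.7]
gripper_width: 0.638
```

{"op": "move_arm", "data": {
  "motion": [0,0,0,0,0,0.6,1,0,0,0,0,0,1.3,1,0,0,0,0,0,2.0,1,0,0,0,0,0,2.7,1,0,0,0,0,0,3.4,1,0,0,0,0,0,4.1,1,0,0,0,0,0,4.8,1,0,0,0,0,0,5.5,1,0,0,0,0,0,6.2,1,0,0,0,0,0,6.7,1,0,0,0,0,0,6.7,1,0,0,0,0,0,6.7,1,0,0,0,0,0,6.7,1,0,0,0,0,0,6.7,1]
}}

```text
time_s: 4.8
tcp_pos: [0.5529, 0.2501, 0.1123]
ee_rot: [[0.086, -0.996, -0.0], [-0.996, -0.086, 0.002], [-0.002, 0.0, -1.0]]
wrist_force: [-0.4, -0.3, 0.7]
gripper_width: 0.638
```

```bash
python3 rel.py .5527 .2503 .112 185; python3 - <<'E'
from h import *
import cv2
cv2.imwrite(f"pics/w3.png",imaging.capture("wrist"))
E
```

```text
t 4.8 tcp [0.5529 0.2501 0.1123] jaw -175.1 j6 -34.6 w 0.638 F [-0.4 -0.3  0.7]
units [-0.005  0.005  0.008] [ 0.    0.02 -0.02]
```

View pics/w3.png

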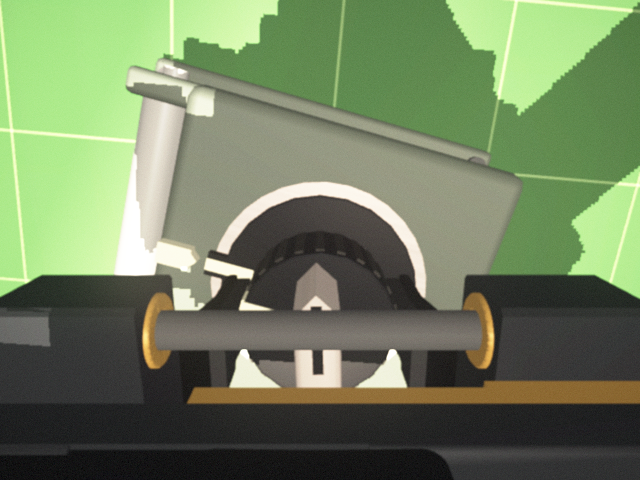

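{"op": "move_arm", "data": {
  "motion": [0,0,0,0,0,0,0,0,0,0,0,0,0,-0.6,0,0,0,0,0,0,-1,0,0,0,0,0,0,-1,0,0,0,0,0,0,-1,0,0,-0.3,0,0,0,-1,0,0,-0.6,0,0,0,-1,0,0,-0.83,0,0,0,-1,0,0,-0.83,0,0,0,-1,0,0,-0.83,0,0,0,-1]
}}

```text
time_s: 5.68
tcp_pos: [0.553, 0.2503, 0.1459]
ee_rot: [[0.086, -0.996, 0.001], [-0.996, -0.086, 0.003], [-0.003, -0.001, -1.0]]
wrist_force: [-0.3, -0.9, 0.0]
gripper_width: 0.998
```

```bash
python3 rel.py .5527 .2503 .145 185; python3 - <<'E'
from h import *
import cv2
cv2.imwrite(f"pics/w4.png",imaging.capture("wrist"))
E
```

```text
t 5.6833 tcp [0.553  0.2503 0.1459] jaw -175.1 j6 -34.6 w 0.998 F [-0.3 -0.9  0. ]
units [-0.     0.008  0.023] [-0.01  0.03 -0.02]
```

View pics/w4.png

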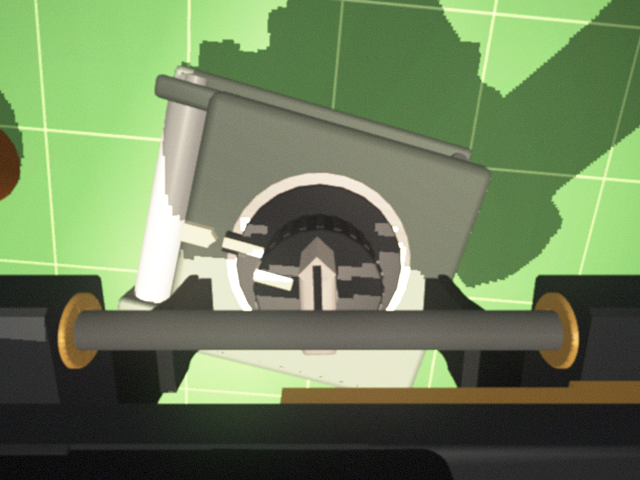

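{"op": "move_arm", "data": {
  "motion": [0,0,0,0,0,0,0,0,0,0,0,0,0,0.4,0,0,0,0,0,0,0.6,0,0,0,0,0,0,0.8,0,0,0,0,0,0,1,0,0,0,0,0,0,1,0,0,0,0,0,0,1,0,0,0,0,0,0,1,0,0,0,0,0,0,1,0,0,0,0,0,0,1,0,0,0,0,0,0,1,0,0,0,0,0,0,1]
}}

```text
time_s: 6.73
tcp_pos: [0.5526, 0.25, 0.1452]
ee_rot: [[0.085, -0.996, -0.001], [-0.996, -0.085, 0.002], [-0.002, 0.001, -1.0]]
wrist_force: [0.3, -0.0, 0.2]
gripper_width: 0.178
```

{"op": "move_arm", "data": {
  "motion": [0,0,0,0,0,0,1,0,0,0,0,0,0,1,0,0,0,0,0,0,1,0,0,0,0,0,0,1]
}}

```text
time_s: 7.07
tcp_pos: [0.5529, 0.25, 0.1452]
ee_rot: [[0.085, -0.996, -0.0], [-0.996, -0.085, 0.002], [-0.002, 0.0, -1.0]]
wrist_force: [1.1, -0.0, -0.7]
gripper_width: 0.144
```

{"op": "move_arm", "data": {
  "motion": [0,0,0,0,0,-0.6,1,0,0,0,0,0,-1.5,1,0,0,0,0,0,-2.5,1,0,0,0,0,0,-3.5,1,0,0,0,0,0,-4.5,1,0,0,0,0,0,-5.5,1,0,0,0,0,0,-6.5,1,0,0,0,0,0,-7.5,1,0,0,0,0,0,-8.5,1,0,0,0,0,0,-9.5,1,0,0,0,0,0,-10.5,1,0,0,0,0,0,-11.5,1,0,0,0,0,0,-12.5,1,0,0,0,0,0,-13.5,1,0,0,0,0,0,-14.4,1,0,0,0,0,0,-14.9,1,0,0,0,0,0,-14.9,1,0,0,0,0,0,-14.9,1,0,0,0,0,0,-14.9,1,0,0,0,0,0,-14.9,1]
}}

```text
time_s: 8.73
tcp_pos: [0.5527, 0.2499, 0.1453]
ee_rot: [[0.983, -0.185, -0.001], [-0.185, -0.983, 0.002], [-0.001, -0.002, -1.0]]
wrist_force: [0.3, 0.0, 0.7]
gripper_width: 0.145
```

```bash
python3 rel.py .5527 .2503 .145 259.5; python3 - <<'E'
from h import *
import cv2
cv2.imwrite(f"pics/w5.png",imaging.capture("wrist"))
E
```

```text
t 8.7333 tcp [0.5527 0.2499 0.1453] jaw -100.6 j6 39.9 w 0.145 F [0.3 0.  0.7]
units [-0.003 -0.011  0.007] [-0.02  0.01 -0.03]
```

View pics/w5.png

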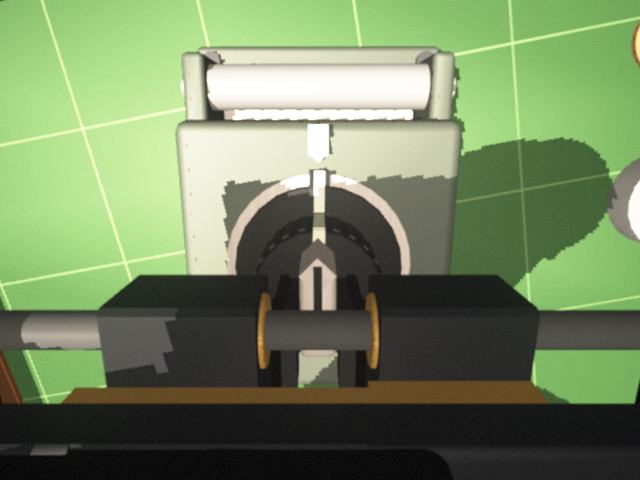

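The wedge (318,142), the drum line (319,180→210) and the knob tip (318,245) lie in one column, so both knobs are aligned. Next I release and rise clear.

{"op": "move_arm", "data": {
  "motion": [0,0,0,0,0,0,0.6,0,0,0,0,0,0,0,0,0,0,0,0,0,-0.6,0,0,0,0,0,0,-1,0,0,0,0,0,0,-1,0,0,0,0,0,0,-1,0,0,0,0,0,0,-1,0,0,-0.4,0,0,0,-1,0,0,-1.0,0,0,0,-1,0,0,-1.7,0,0,0,-1,0,0,-2.4,0,0,0,-1,0,0,-2.8,0,0,0,-1,0,0,-2.8,0,0,0,-1,0,0,-2.8,0,0,0,-1,0,0,-2.8,0,0,0,-1]
}}

```text
time_s: 10.03
tcp_pos: [0.5521, 0.2494, 0.2561]
ee_rot: [[0.983, -0.185, -0.003], [-0.185, -0.983, 0.001], [-0.003, -0.001, -1.0]]
wrist_force: [0.1, 0.7, -0.2]
gripper_width: 0.998
```

```bash
python3 rel.py .5527 .2503 .25 259.5; python3 - <<'E'
from h import *
import cv2
cv2.imwrite(f"pics/w6.png",imaging.capture("wrist"))
E
```

```text
t 10.0333 tcp [0.5521 0.2494 0.2561] jaw -100.6 j6 39.9 w 0.998 F [ 0.1  0.7 -0.2]
units [ 0.011 -0.026  0.152] [-0.01  0.03 -0.03]
```

View pics/w6.png

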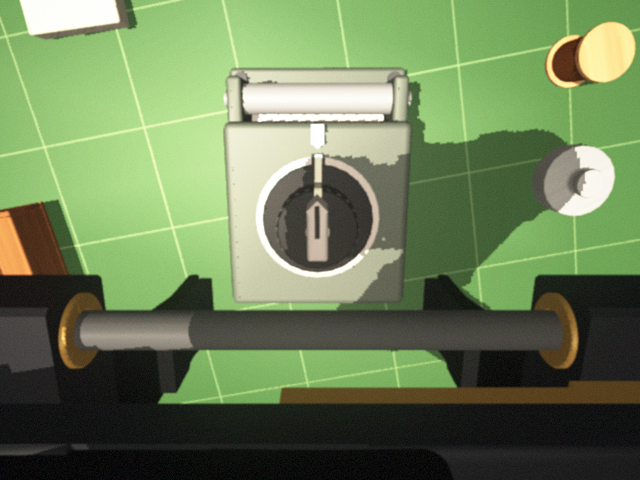

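The gripper is clear of the dial. The wedge (318,135), drum line (318,175) and knob point (317,200 to 260) are still aligned.

```bash
python3 -c "
from station import r;print(r.finish_job())"
```

```text
the job is handed in; nothing more can be done
None
```

I turned the splitter's drum about −33.5° onto the index wedge. I then gripped the fine knob and turned it about +74.5° to the same wedge, released it, rose clear and handed the job in at about 10 s.

- **Alignment:** the last wrist picture, taken after release, shows the wedge, the drum line and the knob point in one image column, at about 317–318 px. I judge both to be within about 2° of the index, against the 11° allowed.
- **Release:** the gripper was fully open, 256 mm above the bench, with wrist force under 1 N.
- **Bobbin winder:** I never went near its knob, but took no picture at the end to confirm it had not moved.
- **Disagreements:** before the move, the camera views of the start angles differed by up to about 5°. The wrist view put the dial axis about 3 mm from the other two. I used values in between, and the centred grips showed no sign of a problem.

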